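Hang the dead load on the lever hook of a hardness tester

TASK

Put the test load on the lever-type hardness tester: take the larger of the two load stirrups by its grip, slide its cross pin sideways into the open end of the hook on the lever, under the lip, and let it down gently into the V seat, so that the lever comes down until the ball bears on the test block and the load hangs free. Feel your way in without knocking or forcing the hook, do not press the lever with the hand, and leave the smaller load standing where it is.

Things in the scene. Friction and masses are not known exactly. Their poses are not given: they have to be found in the camera images.
- tester: small grey bench hardness tester, fixed on the bench. Origin on the bench top; z up. Base plate 110 (x) x 285 (y from -195 to +90) x 22 mm high; two cheeks at y = -120, to z = 184. A steel lever runs along y in the plane x = 0; its hook is at the +y end, overhangs the base and opens towards +y. The hook is a plate 10 mm thick (x = -5 to +5). Its edges are spoilt by more than 18 N.
- lever_pivot (a point): fixed: pivot axis of the lever (along x) at y = -120, z = 162 mm of the tester; axes as the tester's. The lever's angle is NOT measured: it starts anywhere from 0.06 rad (hook high) to -0.055 rad (hook low) off level, so the hook must be found by feel or sight. Hook sizes are given as u, w in mm from here: u along the lever to the hook, w square to it, up.
- dashpot (a point): fixed: top of the oil dashpot under the lever, at y = 35, z = 112 mm of the tester. Balance and dashpot let the lever stay where it is left: no spring back; it yields down or up to about 4 N at the hook plus 2.4 N per 10 mm/s, so it sinks slowly (15 to 25 mm/s) under the load. Rigid along its length. Stops at +0.06 and -0.075 rad; at -0.075 the ball bears on the test block.
- seated_pin (a point): fixed: where the pin's centre is when it lies in the V seat and the lever is fully down (-0.075 rad): y = 140, z = 132 mm of the tester; axes as the tester's. The 90 degree V lies between nose and back wall, lowest point u = 261, w = -15.7; an 8 mm pin in it has its centre at u = 261, w = -10, that is 8.7 mm lower than on the nose's flat top.
- load_large: larger load stirrup, plain steel, 0.8 to 0.97 kg, upright on the bench. Origin: centre of underside; z up. Disc diameter 70, 24 high; on it two legs at x = +-24 (6 x 10) up to a yoke bar (54 in x, 11 in y, z 148 to 156); on the yoke a grip tab 30 (x) x 12 (y), z 156 to 185. Cross pin at z = 110. The legs leave 42 mm clear between them, above and below the pin.
- load_large_pin (a point): middle of the larger stirrup's cross pin, diameter 8 mm, lying along the stirrup's x between the legs, 110 mm above its underside, 38 mm below the yoke bar, 86 mm above the disc; axes as the stirrup's
- load_small: smaller load stirrup, 0.32 kg, to be left alone: same frame and grip on a disc of diameter 50, 14 high; all above the disc is 10 mm lower than on the larger one (top at z = 175). Origin: centre of its underside; z up
- hook_level_mouth (a point): fixed: where the slot's mouth would be with the lever level (u = 289.5, w = 0); axes as the tester's. Slot 10.5 high (w -5.25 to +5.25), open at u = 289.5, back wall at u = 252. Lip above it: flat top at w = 16 from u = 250 to 288. Nose below: flat top at w = -5.25 from u = 270 to 288, underside w = -20. Both end at u = 289.5, edges rounded 1.5 mm. The lever is no higher than w = 16.

How it is judged:
By the outcome, as a careful person would: the job done as asked, in the order asked, and still so for the second after the job is handed in, with the robot touching nothing.
It also fails if it takes over 58 s, if anything falls off the work surface, if the arm or the gripper's body presses on something with over 40 N, if the wrist force passes 120 N, or if a joint passes its speed limit or range.

ROBOT

A 6-joint arm with a two-finger parallel gripper is mounted at the origin on a cart in front of the work surface, level with it; the furniture and walls round the work are solid. World frame = base frame: x ahead of the robot, y to its left, z up, the work surface at z = 0. Lengths are in m, angles in rad, forces in N, time in s.
With the tool pointing down it reaches from about 0.225 to 0.875 m from the base axis. Payload 3.4 kg.
Tool frame: the origin (TCP) lies midway between the tips of the shut fingers; the grasp point (between the pads) lies 19 mm behind it (manip.grasp_offset is the distance from the TCP to the grasp point, in m); x points along the fingers, y is the direction in which the jaws open and shut, and the axes are right-handed (so a half turn about x gives the same grasp; the last joint's range is limited). The gripper opens to 85 mm and grips with 20 to 120 N. Pads are 22 mm wide; open, the fingers measure 114 mm over their backs; the gripper's body (76 mm by 85 mm) begins 54 mm behind the grasp point. The pads swing forward as they close: fully open they stand 13 mm farther back than shut.
Start: joints at [-0.121, 0.276, 1.505, -0, 1.361, -0.121], TCP at [0.575, -0, 0.231] pointing down, gripper open.
Joint ranges: [-2.89, 2.89], [-0.75, 2.08], [0.22, 2.7], [-1.18, 4.32], [0.11, 2.71], [-2.7, 2.7]. Speed limits (rad/s): [2.57, 2.57, 3.14, 3.14, 3.14, 3.14].

INTERFACE

Orientations are given as a unit quaternion [w, x, y, z].
In Python, from rig import manip gives the robot as it stands.
- The arm moves only by the shell command python3 -m creep 'ROWS' [OPENING] [FORCE]. ROWS is a JSON object of lists of equal length, an entry for each row: "delta_pos": the shift along the tool's x, y, z in cm, a list of three; "dr": the turn, a rotation vector about the tool's x, y, z in rad, a list of three. In form: {"delta_pos": [[dx, dy, dz], ...], "dr": [[rx, ry, rz], ...]}. A call has 1 to 10 rows; each row is the pose to reach, as a shift and turn from the pose commanded when the call began, along the tool's axes at that moment; what a row does not reach only later rows make up. A row lasts 1/10 s, in which the tool goes at most 50 mm and 8.59 degrees, less where a joint would pass 70% of its speed; a pose out of reach is approached as far as the arm can. A call with a gripper value outside its range is refused whole. OPENING is the opening, from -1 (shut) to 1 (fully open), set as the call begins (- or left out, the last holds). The fingers move at their own pace and stop on an object; FORCE is the grip in N (left out, the last holds). Time passes only in rows, so rows that repeat a pose let the fingers close. It gives the time, the measured TCP pose, the force and the opening at its end, in the units of the state.
- manip.get_state(): the state, without advancing time (a new reading comes with each control period).
- manip.get_image(name): name is "scene" or "side" or "wrist"; returns a dict with "pixels" (400x640x3 uint8, blue, green, red), "depth" (400x640 float32, m along the optical axis (not along the pixel's ray), 0 where there is no reading), "intrinsics" (3x3 intrinsics, pixels), "rvec" (rotation vector, rad) and "tvec" (3), from world to camera coordinates, as OpenCV has them. Camera axes: x right, y down, z forward; pixel columns grow to the right and rows downward; lengths in m; the calibration is good to about 2 mm. The wrist camera is an equidistant fisheye: a pixel r from the principal point sees the ray r / f radians off the axis. A picture is of the moment at which its call begins.
- manip.sign_off(): hands the job in, once; it reports no verdict.
The state is a dict: "clock": time; "qpos": joint angles; "qd": joint speeds; "effort": joint torques, N m; "position": TCP position; "ee_rot": TCP orientation; "contact_force": force on the tool from outside, world axes, zero at the start; "moment": the same for the moment, N m; "width": finger opening in m.
Only numpy, scipy, OpenCV 4.12 (cv2) and the standard library are available. Lean on these libraries where they do the work, as an engineer would, in place of code of your own. Each camera call takes 0.05 s, during which the arm holds its last target. There are 200 camera calls.

## Working session

There is one attempt and no reset: what is moved stays moved. The work goes in short steps, Python scripts to look and compute and a shell command to move; the robot and the scene stay as the last step left them, time stands still between calls to the robot, and variables do not carry over. Pictures are saved under pics/ and viewed, about 8 in all and at most 12, crops included, and the job is handed in when it is done.

```bash
ls; mkdir -p pics
python3 - <<'E'
from rig import manip
import cv2,numpy as np
s=manip.get_state();print(s, manip.grasp_offset)
a=[]
for n in("scene","side"):
    im=manip.get_image(n);np.savez('%s0.npz'%n,**im);cv2.imwrite('pics/%s0.png'%n,im['pixels']);
    R=cv2.Rodrigues(np.array(im['rvec']))[0];print(n,im['intrinsics'],-R.T@np.array(im['tvec']).ravel(),R[2])
E
```

```text
pics
{'clock': 0.0, 'qpos': array([-1.21007850e-01,  2.76608932e-01,  1.50616701e+00,  1.57041453e-05,
        1.36067638e+00, -1.21021147e-01]), 'qd': array([-0.00042775, -0.00111787, -0.00206461,  0.00019279,  0.001748  ,
       -0.00184898]), 'effort': array([ 6.20495921e-04, -4.16768074e+01, -2.45808578e+01, -1.52056768e-04,
        1.11346930e-02,  1.69860516e-05]), 'position': array([5.74464578e-01, 6.08452280e-05, 2.30418256e-01]), 'ee_rot': array([ 0.4994813 ,  0.49959616,  0.50052328, -0.5003984 ]), 'contact_force': array([-0.11447658,  0.08176381,  0.05779269]), 'moment': array([-0.00248543,  0.03020602, -0.03001218]), 'width': 0.08531218834313845} 0.0187
scene [[414.93808991   0.         319.73175983]
 [  0.         414.93808991 200.70492975]
 [  0.           0.           1.        ]] [-0.28138031  0.60774485  0.83784353] [ 0.67341057 -0.44558922 -0.58988851]
side [[472.17603377   0.         314.83497068]
 [  0.         472.17603377 199.33837486]
 [  0.           0.           1.        ]] [0.54768381 1.14371714 0.62990773] [-0.04573607 -0.90661926 -0.41946361]
```

View pics/scene0.png

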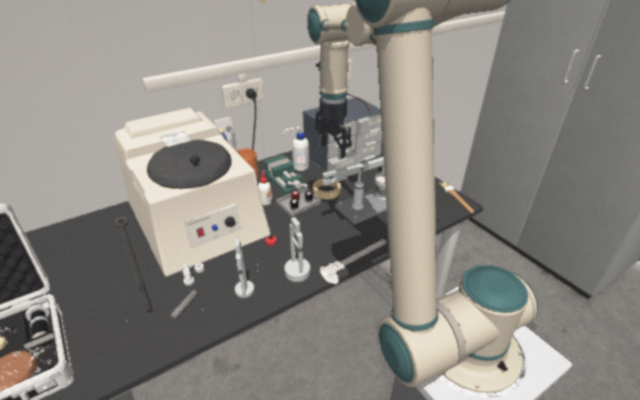

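View pics/side0.png

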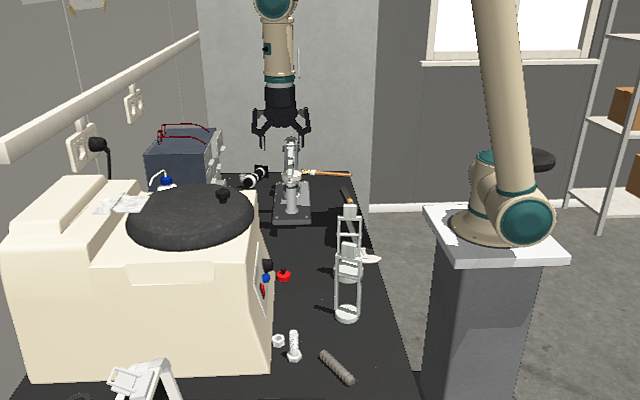

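The scene view shows the stirrups at about (297,250), with the larger base, and (243,270). The tester is under the gripper at about (355,185). In the side view the two stirrups are in line at (348,265), with the tester behind at (291,190). Next I localise them from depth.

```bash
cat > h.py <<'E'
import numpy as np,cv2
def cloud(im):
    K=im['intrinsics'];R=cv2.Rodrigues(np.array(im['rvec']))[0];t=np.array(im['tvec']).ravel()
    v,u=np.mgrid[:400,:640];d=im['depth']
    c=np.stack([(u-K[0,2])/K[0,0]*d,(v-K[1,2])/K[1,1]*d,d],-1)
    P=(c-t)@R; P[d<=0]=np.nan
    return P
E
python3 - <<'E'
from h import *
Ps=[]
for n in("scene","side"):
    im=np.load(n+'0.npz');P=cloud(im);px=im['pixels'].astype(int)
    ok=(P[...,0]>.2)&(P[...,0]<.75)&(P[...,1]>-.45)&(P[...,1]<.6)&(P[...,2]>.004)&(P[...,2]<.2)
    Q=P[ok];print(n,len(Q));Ps.append(Q)
    # low-z connected blobs
    g=np.zeros((220,120),np.uint8)
    m=Q[:,2]<.2
    ix=((Q[m,0]-.2)/.005).astype(int);iy=((Q[m,1]+.45)/.005).astype(int);g[iy,ix]=255
    k,l,st,c=cv2.connectedComponentsWithStats(g)
    for i in range(1,k):
        if st[i,4]>5:
            s=l[iy,ix]==i;q=Q[m][s];print(st[i,4],q.min(0).round(3),q.max(0).round(3))
A=[]
for Q in Ps:
    g=np.zeros((525,275,3),np.uint8)
    o=np.argsort(Q[:,2]);Q=Q[o]
    ix=((Q[:,0]-.2)/.002).astype(int);iy=((.6-Q[:,1])/.002).astype(int)
    c=cv2.applyColorMap((Q[:,2]/.2*255).astype(np.uint8)[:,None],cv2.COLORMAP_JET)[:,0]
    g[iy,ix]=c;A.append(g)
cv2.imwrite('pics/top0.png',np.hstack(A))
E
```

```text
scene 15659
136 [ 0.341 -0.45   0.004] [ 0.524 -0.387  0.016]
7 [ 0.347 -0.339  0.004] [ 0.363 -0.323  0.005]
18 [ 0.689 -0.32   0.004] [ 0.728 -0.291  0.039]
16 [ 0.376 -0.298  0.004] [ 0.395 -0.267  0.017]
662 [ 0.491 -0.207  0.004] [0.625 0.047 0.195]
15 [ 0.697 -0.205  0.004] [ 0.723 -0.179  0.036]
6 [ 0.703 -0.17   0.004] [ 0.723 -0.155  0.006]
6 [ 0.46  -0.128  0.004] [ 0.471 -0.113  0.005]
123 [ 0.64  -0.117  0.004] [ 0.75  -0.026  0.032]
7 [ 0.415 -0.088  0.004] [ 0.439 -0.078  0.006]
279 [ 0.336 -0.071  0.004] [0.415 0.167 0.014]
357 [ 0.642 -0.039  0.004] [0.75  0.149 0.068]
7 [ 0.494 -0.024  0.004] [ 0.518 -0.011  0.005]
10 [0.591 0.004 0.004] [0.607 0.026 0.006]
6 [0.434 0.035 0.004] [0.446 0.049 0.006]
16 [0.531 0.049 0.004] [0.56  0.096 0.007]
9 [0.601 0.046 0.004] [0.629 0.067 0.006]
7 [0.461 0.055 0.005] [0.473 0.071 0.007]
9 [0.492 0.051 0.004] [0.515 0.073 0.006]
6 [0.583 0.059 0.004] [0.598 0.072 0.006]
9 [0.46  0.088 0.004] [0.481 0.108 0.006]
7 [0.496 0.08  0.004] [0.518 0.1   0.006]
6 [0.517 0.096 0.004] [0.538 0.104 0.006]
8 [0.555 0.094 0.004] [0.57  0.117 0.0
[... 1522 characters left out ...]
493 0.005]
14 [0.35  0.564 0.004] [0.375 0.599 0.005]
side 16630
106 [ 0.34  -0.449  0.004] [ 0.517 -0.392  0.014]
152 [ 0.633 -0.429  0.005] [ 0.726 -0.303  0.049]
18 [ 0.577 -0.321  0.016] [ 0.607 -0.291  0.027]
900 [ 0.497 -0.316  0.005] [0.61  0.044 0.193]
79 [ 0.366 -0.287  0.006] [ 0.393 -0.144  0.021]
25 [ 0.383 -0.055  0.004] [0.398 0.013 0.007]
9 [0.381 0.041 0.004] [0.393 0.077 0.006]
55 [0.335 0.098 0.004] [0.394 0.166 0.008]
133 [0.391 0.183 0.004] [0.459 0.251 0.186]
554 [0.562 0.206 0.004] [0.75  0.527 0.2  ]
96 [0.416 0.337 0.004] [0.472 0.389 0.176]
25 [0.542 0.465 0.005] [0.566 0.488 0.061]
74 [0.451 0.473 0.004] [0.508 0.552 0.019]
77 [0.506 0.571 0.012] [0.735 0.589 0.019]
```

View pics/top0.png

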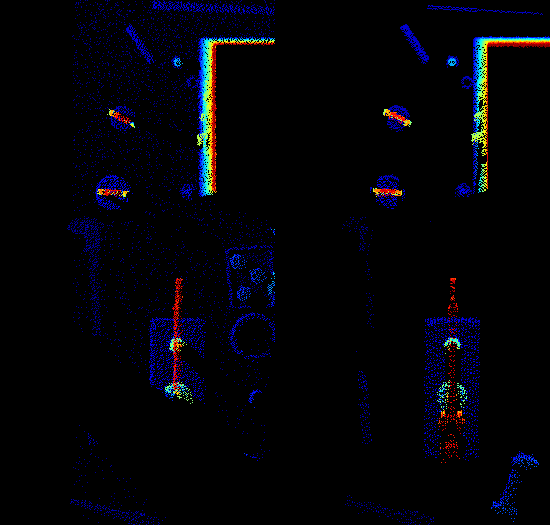

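The height map (left scene, right side) gives the large stirrup at about (0.425,0.217), the small one at about (0.44,0.365), and the tester hook end at about (0.553,0.045), with the lever along world y. Next I refine these.

Run:
```python
from h import *
def box(Q):
    r=cv2.minAreaRect((Q[:,:2]*1000).astype(np.float32));return np.round(r[0],1),np.round(r[1],1),round(r[2],2)
for n in("scene","side"):
    im=np.load(n+'0.npz');Q=cloud(im).reshape(-1,3)
    def sel(a,b,c,d,e,f):
        return Q[(Q[:,0]>a)&(Q[:,0]<b)&(Q[:,1]>c)&(Q[:,1]<d)&(Q[:,2]>e)&(Q[:,2]<f)]
    b=sel(.47,.64,-.25,-.02,.018,.026);print(n,'base',len(b),box(b),b[:,2].mean(), b[:,1].max())
    L=sel(.535,.575,-.1,.06,.14,.23)
    print('lev top z by y:')
    for y in np.arange(-.1,.05,.01):
        q=L[(L[:,1]>=y)&(L[:,1]<y+.01)]
        if len(q)>2: print(round(y+.005,3),len(q),'x',q[:,0].min().round(4),np.median(q[:,0]).round(4),q[:,0].max().round(4),'z',q[:,2].min().round(4),np.percentile(q[:,2],95).round(4),'ymax',q[:,1].max().round(4))
    for nm,x,y,zt in(('large',.425,.217,.185),('small',.44,.365,.175)):
        g=sel(x-.05,x+.05,y-.05,y+.05,zt-.035,zt+.01)
        print(nm,'grip',len(g),box(g),np.percentile(g[:,2],98))
        t=g[g[:,2]>zt-.004];print(' top',len(t),box(t) if len(t)>4 else '',t.mean(0),t[:,2].mean())
        d=sel(x-.05,x+.05,y-.05,y+.05,.006,.03);(c,r)=cv2.minEnclosingCircle((d[:,:2]*1000).astype(np.float32));print(' disc',c,r,np.percentile(d[:,2],90))
```

```text
scene base 710 (array([ 554.8, -120.8]), array([170.8, 112.7]), 89.29) 0.02337584891330897 -0.03584725659105457
lev top z by y:
-0.095 31 x 0.5478 0.5519 0.5635 z 0.1419 0.183 ymax -0.0902
-0.085 25 x 0.5462 0.5507 0.5616 z 0.1413 0.1835 ymax -0.0803
-0.075 22 x 0.5487 0.5516 0.5605 z 0.1639 0.1837 ymax -0.0701
-0.065 21 x 0.5485 0.5521 0.5642 z 0.1609 0.1835 ymax -0.061
-0.055 26 x 0.5477 0.551 0.5617 z 0.163 0.1862 ymax -0.0502
-0.045 20 x 0.5485 0.5518 0.5621 z 0.1627 0.186 ymax -0.0403
-0.035 30 x 0.5472 0.5529 0.5635 z 0.1538 0.191 ymax -0.0306
-0.025 32 x 0.5481 0.5529 0.5626 z 0.1534 0.1921 ymax -0.0203
-0.015 36 x 0.5453 0.5526 0.5605 z 0.1556 0.1927 ymax -0.0101
-0.005 37 x 0.5493 0.5534 0.562 z 0.1543 0.1921 ymax -0.0002
0.005 38 x 0.5504 0.5551 0.5651 z 0.1594 0.1921 ymax 0.0097
0.015 25 x 0.5503 0.5549 0.5628 z 0.1584 0.1937 ymax 0.0195
0.025 34 x 0.551 0.5552 0.564 z 0.1575 0.1932 ymax 0.0298
0.035 35 x 0.5501 0.5557 0.5621 z 0.1565 0.1939 ymax 0.0399
0.045 10 x 0.5538 0.5582 0.5642 z 0.1618 0.1876 ymax 0.0431
large grip 146 (array([426.1, 214.3]), array([12.7, 54.8]), 8
[... 1337 characters left out ...]
911 ymax 0.0277
0.035 26 x 0.5516 0.5568 0.56 z 0.1577 0.1912 ymax 0.0395
0.045 22 x 0.5517 0.5548 0.5601 z 0.1558 0.189 ymax 0.044
large grip 263 (array([425.5, 214.8]), array([53.5, 15.5]), 1.78) 0.18470522885093388
 top 48 (array([425.1, 214. ]), array([28.2, 13.8]), 1.93) [0.42481263 0.21503462 0.18349802] 0.1834980192122074
 disc (426.45550537109375, 216.77215576171875) 35.48345184326172 0.02499518509615651
small grip 338 (array([445. , 364.7]), array([15.9, 53.3]), 61.68) 0.17528475240097607
 top 62 (array([444.1, 363.6]), array([13.4, 28.9]), 62.3) [0.44457828 0.36495603 0.17377688] 0.17377688381349832
 disc (443.8304748535156, 363.2448425292969) 26.647586822509766 0.01838610691576628
```

```bash
python3 -m creep '{"delta_pos":[[-3,0,0],[-4,-1,-1],[-4,-3,-4],[-4,-5,-7],[-4,-7,-10],[-4,-9,-13],[-4,-11,-16],[-4,-13,-19],[-4,-14.5,-21],[-4,-14.9,-21.5]],"dr":[[0,0,0],[-0.14,0,0],[-0.28,0,0],[-0.42,0,0],[-0.56,0,0],[-0.7,0,0],[-0.84,0,0],[-0.98,0,0],[-1.12,0,0],[-1.26,0,0]]}' 1
python3 -m creep '{"delta_pos":[[0,0,0],[0,0,0],[0,0,0],[0,0,0],[0,0,0]],"dr":[[-0.14,0,0],[-0.28,0,0],[-0.31,0,0],[-0.31,0,0],[-0.31,0,0]]}'
python3 - <<'E'
from h import *
from rig import manip
s=manip.get_state();print(s['clock'],s['position'],s['ee_rot'],s['qpos'],s['contact_force'])
for n in('wrist','side'):
    im=manip.get_image(n);np.savez(n+'1.npz',**im);cv2.imwrite('pics/%s1.png'%n,im['pixels'])
im=np.load('side1.npz');c=im['pixels'][120:260,240:360];cv2.imwrite('pics/side1c.png',cv2.resize(c,None,fx=5,fy=5,interpolation=cv2.INTER_CUBIC)[:600])
E
```

```text
clock: 1.1
position: [0.4238, 0.2168, 0.2711]
ee_rot: [0.698, 0.107, 0.7, -0.106]
contact_force: [0.4, -0.3, -0.2]
width: 0.0853
clock: 1.6
position: [0.4258, 0.2149, 0.2711]
ee_rot: [0.707, 0.0, 0.707, -0.001]
contact_force: [-0.5, -0.0, -0.6]
width: 0.0854
1.6 [0.42584744 0.21491113 0.27105606] [ 7.06941734e-01  4.98000941e-04  7.07271328e-01 -6.37209057e-04] [ 3.21394766e-01  1.05396058e-01  1.62720413e+00 -3.96574804e-05
  1.40949693e+00 -1.24778975e+00] [-0.52154851 -0.03679641 -0.5802775 ]
```

View pics/wrist1.png

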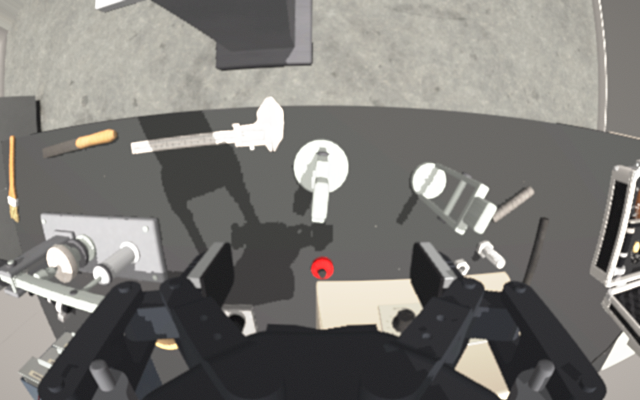

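View pics/side1c.png

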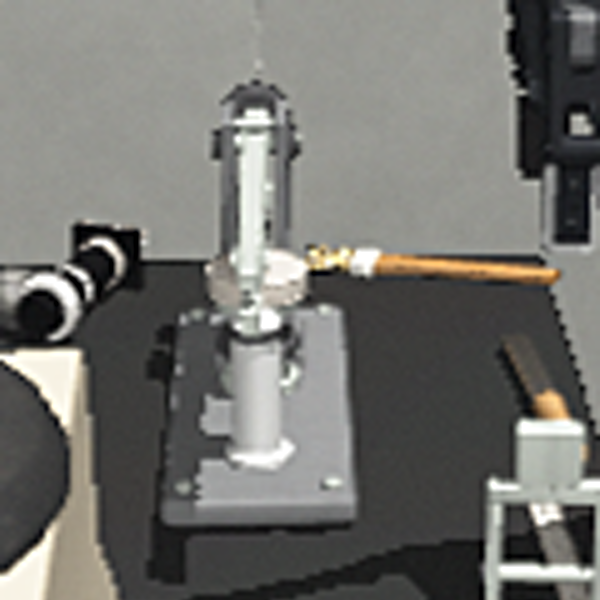

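Wrist view: the large stirrup is centred between the fingers at about (321,165–215), with its bar nearly along image vertical (world x). The lever is at lower left, with its end near (105,295). The side crop shows the hook end-on at about (258,320). Next I use the wrist depth for the tab yaw and the lever.

```bash
cat >> h.py <<'E'
def fcloud(im):
    K=im['intrinsics'];R=cv2.Rodrigues(np.array(im['rvec']))[0];t=np.array(im['tvec']).ravel()
    v,u=np.mgrid[:400,:640];d=im['depth'];a=(u-K[0,2])/K[0,0];b=(v-K[1,2])/K[1,1]
    r=np.hypot(a,b)+1e-9;k=np.tan(np.minimum(r,1.5))/r*d
    c=np.stack([a*k,b*k,d],-1);P=(c-t)@R;P[d<=0]=np.nan;return P
def sel(Q,a,b,c,d,e,f): return Q[(Q[:,0]>a)&(Q[:,0]<b)&(Q[:,1]>c)&(Q[:,1]<d)&(Q[:,2]>e)&(Q[:,2]<f)]
E
python3 - <<'E'
from h import *
im=np.load('wrist1.npz');Q=fcloud(im).reshape(-1,3)
def box(Q):
    r=cv2.minAreaRect((Q[:,:2]*1000).astype(np.float32));return np.round(r[0],1),np.round(r[1],1),round(r[2],2)
for z0,z1 in((.175,.195),(.14,.165)):
    t=sel(Q,.37,.48,.19,.25,z0,z1)
    print(len(t),box(t),t[:,2].mean(),t[:,2].max());
    l=cv2.fitLine(t[:,:2].astype(np.float32),cv2.DIST_L2,0,.01,.01).ravel();print(np.degrees(np.arctan2(l[1],l[0])),t.mean(0))
d=sel(Q,.37,.48,.16,.27,.018,.03);print('disc',cv2.minEnclosingCircle((d[:,:2]*1000).astype(np.float32)),d[:,2].mean())
L=sel(Q,.53,.58,-.05,.06,.14,.2);print(len(L))
for y in np.arange(-.05,.05,.01):
    q=L[(L[:,1]>=y)&(L[:,1]<y+.01)]
    if len(q): print(round(y+.005,3),len(q),q.min(0).round(4),q.max(0).round(4),np.median(q,0).round(4))
E
```

```text
578 (array([423.5, 214.4]), array([12.2, 30.4]), 85.46) 0.18447691557491483 0.18696804274387574
-5.6924505 [0.42228578 0.21450983 0.18447692]
264 (array([423.1, 214.9]), array([10.9, 54. ]), 85.53) 0.15576347315679806 0.16491243648448203
-4.5485063 [0.40734994 0.2158858  0.15576347]
disc ((423.2816467285156, 214.6248321533203), 35.510414123535156) 0.024084362879775927
78
-0.045 77 [ 0.5455 -0.05    0.1621] [ 0.554  -0.0405  0.1835] [ 0.5468 -0.0459  0.1749]
-0.035 1 [ 0.5461 -0.0397  0.1814] [ 0.5461 -0.0397  0.1814] [ 0.5461 -0.0397  0.1814]
```

```bash
python3 -m creep '{"delta_pos":[[1,0,-0.05],[3,0,-0.15],[5,0,-0.15],[7,0,-0.15],[9,0,-0.15],[10.2,0,-0.15],[10.8,0,-0.15],[11.2,0,-0.15],[11.2,0,-0.15],[11.2,0,-0.15]],"dr":[[0.04,0,0],[0.08,0,0],[0.08,0,0],[0.08,0,0],[0.08,0,0],[0.08,0,0],[0.08,0,0],[0.08,0,0],[0.08,0,0],[0.08,0,0]]}' 1
python3 -m creep '{"delta_pos":[[0,0,0],[0,0,0],[0,0,0],[0,0,0],[0,0,0],[0,0,0],[0,0,0],[0,0,0],[0,0,0],[0,0,0]],"dr":[[0,0,0],[0,0,0],[0,0,0],[0,0,0],[0,0,0],[0,0,0],[0,0,0],[0,0,0],[0,0,0],[0,0,0]]}' -1 60
```

```text
clock: 2.7
position: [0.4251, 0.2152, 0.16]
ee_rot: [0.707, 0.029, 0.706, -0.028]
contact_force: [1.1, -0.4, 0.3]
width: 0.085
clock: 3.7
position: [0.4247, 0.2147, 0.1595]
ee_rot: [0.707, 0.028, 0.706, -0.029]
contact_force: [0.3, -3.3, 3.5]
width: 0.0108
```

```bash
python3 -m creep '{"delta_pos":[[-0.5,0,0],[-1.5,0,0],[-3,0,0],[-5,0,0],[-7,0,0],[-9,0,0],[-9.5,0,0],[-9.5,0,0]],"dr":[[0,0,0],[0,0,0],[-0.02,0,0],[-0.04,0,0],[-0.06,0,0],[-0.06,0,0],[-0.06,0,0],[-0.06,0,0]]}'
python3 - <<'E'
from h import *
for n in('side0','side1','scene0'):
    im=np.load(n+'.npz');P=cloud(im);Q=P.reshape(-1,3)
    q=sel(Q,.545,.566,.03,.05,.14,.2);q=q[np.argsort(-q[:,2])]
    print(n);print((q*1000).round(1).tolist() if n!='scene0' else (q*1000).round(0).tolist())
im=np.load('side1.npz');g=cv2.cvtColor(im['pixels'],cv2.COLOR_BGR2GRAY);print(g[160:206,284:300])
E
```

```text
clock: 4.5
position: [0.4246, 0.2153, 0.2545]
ee_rot: [0.707, 0.008, 0.707, -0.007]
contact_force: [-0.2, -0.6, -8.6]
width: 0.011
side0
[[556.6, 34.6, 191.6], [559.2, 33.7, 191.3], [554.1, 33.0, 190.9], [556.7, 39.5, 190.8], [551.6, 32.6, 190.7], [551.7, 39.3, 190.6], [554.2, 37.6, 190.0], [551.7, 42.8, 189.3], [559.2, 41.8, 189.1], [559.2, 34.8, 189.0], [554.2, 38.9, 187.8], [556.7, 37.7, 187.4], [551.8, 41.9, 186.3], [559.3, 39.1, 185.3], [554.3, 37.4, 184.5], [556.8, 35.4, 183.8], [551.8, 41.3, 183.3], [554.4, 40.2, 182.9], [556.9, 39.4, 182.7], [559.4, 36.7, 181.7], [559.7, 42.6, 170.5], [557.2, 41.8, 170.1], [557.2, 35.0, 170.0], [552.1, 33.7, 169.3], [554.7, 40.0, 169.3], [559.8, 32.4, 169.0], [552.2, 39.3, 168.9], [554.7, 32.0, 168.7], [552.2, 42.6, 167.5], [554.8, 40.8, 166.8], [557.3, 38.4, 165.9], [559.9, 37.4, 165.5], [557.4, 42.4, 164.8], [552.3, 41.5, 164.3], [559.9, 40.1, 163.9], [554.9, 38.9, 163.3], [554.9, 42.7, 162.2], [552.4, 42.0, 161.8], [560.0, 38.9, 160.7], [557.5, 39.0, 160.7], [560.0, 44.0, 160.1], [555.0, 41.7, 159.0], [552.4, 41.8, 159.0], [557.5, 38.5, 15
[... 4537 characters left out ...]
 210 207 192 159 163 244 184]
 [101 135 135 150 168 183 196 208 212 212 208 191 241 254 196 140]
 [ 80 124 134 152 167 183 197 207 212 210 206 192 167 174 161 144]
 [ 61  96 129 150 167 183 196 208 212 210 208 196 143 182 167 160]
 [ 84  77 103 144 165 183 196 210 214 211 207 197 156 154 164 166]
 [174 173 149 150 165 181 197 208 212 212 207 195 168 160 162 163]
 [161 164 141 146 164 184 196 208 214 213 208 196 167 157 164 167]
 [156 163 139 146 167 181 197 208 214 211 207 195 168 157 162 163]
 [159 161 139 147 165 180 197 210 214 212 208 198 166 158 163 163]
 [161 164 140 145 164 182 197 208 215 213 205 198 170 161 165 161]
 [168 168 152 150 164 183 196 211 216 211 205 198 169 163 165 165]]
```

```bash
python3 -m creep '{"delta_pos":[[0,-0.8,0],[0,-2.5,0],[0,-4.5,0],[0,-6.5,1],[0,-8.5,2.5],[0,-10.5,4.5],[0,-12.3,6.5],[0,-13,8.5],[0,-13.3,10.3],[0,-13.3,11.8]],"dr":[[0,0,0],[0,0,0],[0,0,0],[0,0,0],[0,0,0],[0,0,0],[0,0,0],[0,0,0],[0,0,0],[0,0,0]]}'
python3 -m creep '{"delta_pos":[[0.4,0,1],[1.2,0,1.5],[2.0,0,1.6],[2.5,0,1.6],[2.8,0,1.6],[2.9,0,1.6],[2.9,0,1.6],[2.9,0,1.6]],"dr":[[0,0,0],[0,0,0],[0,0,0],[0,0,0],[0,0,0],[0,0,0],[0,0,0],[0,0,0]]}'
python3 - <<'E'
from h import *
from rig import manip
s=manip.get_state();print(s['clock'],s['position'],s['ee_rot'],s['contact_force'],s['moment'])
for n in('side','scene'):
    im=manip.get_image(n);np.savez(n+'2.npz',**im)
    px=im['pixels'];R=cv2.Rodrigues(np.array(im['rvec']))[0]
    p,_=cv2.projectPoints(np.array([[.556,.08,.176]]),im['rvec'],im['tvec'],im['intrinsics'],None);u,v=p.ravel().astype(int);print(n,u,v)
    c=px[v-50:v+50,u-50:u+50];cv2.imwrite('pics/%s2c.png'%n,cv2.resize(c,(600,600),interpolation=cv2.INTER_CUBIC))
    Q=cloud(im).reshape(-1,3)
    if n=='side':
        for nm,b in(('pin',(.538,.574,.065,.095,.16,.2)),('hook',(.545,.567,.0,.05,.14,.2)),('tab',(.53,.58,.06,.1,.24,.27)),('bar',(.52,.59,.06,.1,.205,.2275))):
            q=sel(Q,*b);q=q[np.argsort(-q[:,2])];print(nm,len(q),(q*1000).round(1).tolist()[:45])
E
```

```text
clock: 5.5
position: [0.5399, 0.0782, 0.2526]
ee_rot: [0.706, 0.008, 0.708, -0.008]
contact_force: [0.5, 0.4, -8.5]
width: 0.0108
clock: 6.3
position: [0.5558, 0.0793, 0.2258]
ee_rot: [0.707, 0.007, 0.707, -0.007]
contact_force: [1.2, 0.0, -7.6]
width: 0.0109
6.3 [0.55579803 0.07928669 0.22581043] [ 0.70741588  0.00731555  0.7067218  -0.00731836] [ 1.24056827  0.03493188 -7.61510545] [ 0.03163185 -0.03591397 -0.02665786]
side 289 185
pin 55 [[554.6, 82.2, 181.6], [552.1, 80.3, 180.7], [540.0, 80.4, 180.5], [569.2, 78.4, 180.3], [561.9, 78.8, 180.3], [557.0, 78.5, 180.1], [564.4, 78.0, 180.1], [559.5, 78.2, 180.0], [549.7, 78.7, 180.0], [559.5, 84.4, 180.0], [542.4, 78.5, 179.7], [571.7, 76.6, 179.7], [566.8, 76.7, 179.6], [547.3, 77.6, 179.4], [571.7, 82.0, 179.3], [540.0, 83.1, 178.9], [564.4, 80.8, 178.6], [566.8, 80.6, 178.5], [544.8, 75.3, 178.4], [547.3, 81.3, 178.4], [554.6, 80.6, 178.3], [544.9, 81.1, 178.2], [557.1, 79.9, 178.0], [542.5, 80.8, 178.0], [552.2, 79.9, 177.9], [549.8, 79.6, 177.7], [569.3, 78.3, 177.6], [554.7, 85.2, 177.6], [564.4, 84.5, 177.5], [562.0, 78.4, 17
[... 2641 characters left out ...]
.4], [543.9, 82.6, 223.1], [539.1, 81.6, 222.7], [558.3, 87.1, 222.7], [567.9, 86.3, 222.5], [570.3, 79.1, 222.4], [551.2, 86.8, 222.4], [536.7, 80.1, 222.0], [532.1, 86.9, 222.0], [577.6, 77.5, 222.0], [546.4, 86.0, 221.9], [579.9, 83.4, 221.7], [577.5, 83.3, 221.6], [541.6, 85.5, 221.6], [572.8, 76.8, 221.6], [556.0, 84.5, 221.6], [570.3, 83.6, 221.6], [548.8, 84.8, 221.5], [553.6, 84.3, 221.5], [539.2, 84.9, 221.4], [563.1, 83.5, 221.4], [531.9, 78.6, 221.3], [534.4, 84.8, 221.2], [560.8, 83.0, 221.1], [536.8, 84.4, 221.1], [541.5, 77.4, 221.1], [572.7, 82.0, 221.0], [534.3, 77.4, 220.9], [582.4, 80.8, 220.8], [580.1, 74.0, 220.7], [565.6, 81.4, 220.6], [582.5, 72.9, 220.3]]
scene 312 183
```

```bash
python3 -c "
import cv2,numpy as np
cv2.imwrite('pics/both2.png',np.hstack([cv2.resize(cv2.imread('pics/%s2c.png'%n),(400,400)) for n in('side','scene')]))"
```

```text
(no output)
```

View pics/both2.png

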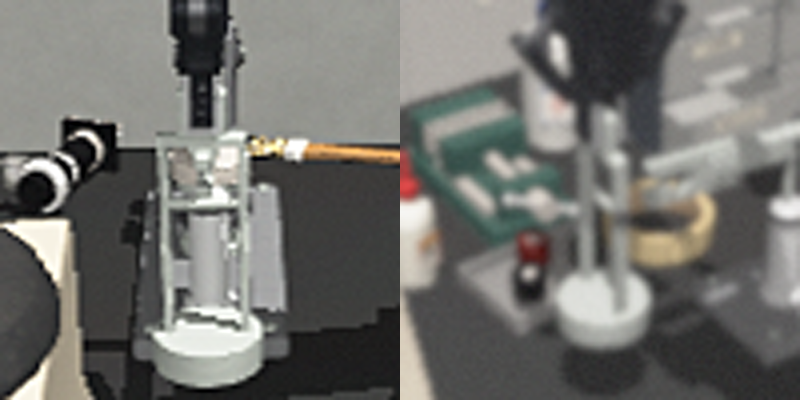

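The side crop (left half) shows the pin at about (205,205), centred between the legs in front of the hook. In the same camera frame:

| | z (mm) | x (mm) |
|---|---|---|
| Pin | about 176.2 | 555.9 |
| Slot mouth | about 176.1 | 555.8 |

The mouth is at y≈44. I go in slowly with a force guard between short calls.

```bash
cat > chk.py <<'E'
import sys
from rig import manip
import numpy as np
s=manip.get_state();f=s['contact_force']-np.array([.3,0,-8.4])
print('  df',f.round(1),'m',s['moment'].round(2),'pos',(s['position']*1000).round(1))
sys.exit(int(abs(f).max()>float(sys.argv[1])))
E
python3 -m creep '{"delta_pos":[[0,-0.4,0],[0,-1,0],[0,-1.6,0],[0,-2.2,0],[0,-2.5,0],[0,-2.7,0],[0,-2.7,0]],"dr":[[0,0,0],[0,0,0],[0,0,0],[0,0,0],[0,0,0],[0,0,0],[0,0,0]]}' >/dev/null; python3 chk.py 3 &&
python3 -m creep '{"delta_pos":[[0,-0.1,0],[0,-0.2,0],[0,-0.2,0]],"dr":[[0,0,0],[0,0,0],[0,0,0]]}' >/dev/null; python3 chk.py 3 &&
python3 -m creep '{"delta_pos":[[0,-0.1,0],[0,-0.2,0],[0,-0.2,0]],"dr":[[0,0,0],[0,0,0],[0,0,0]]}' >/dev/null && python3 chk.py 3 &&
python3 -m creep '{"delta_pos":[[0,-0.1,0],[0,-0.2,0],[0,-0.2,0]],"dr":[[0,0,0],[0,0,0],[0,0,0]]}' >/dev/null && python3 chk.py 3 &&
python3 -m creep '{"delta_pos":[[0.01,-0.1,0],[0.02,-0.2,0],[0.02,-0.2,0]],"dr":[[0,0,0],[0,0,0],[0,0,0]]}' >/dev/null && python3 chk.py 3 &&
python3 -m creep '{"delta_pos":[[0.01,-0.1,0],[0.02,-0.2,0],[0.02,-0.2,0]],"dr":[[0,0,0],[0,0,0],[0,0,0]]}' >/dev/null && python3 chk.py 3
```

```text
df [-1.   0.2 -0.6] m [ 0.07 -0.09  0.04] pos [555.2  51.9 225.3]
  df [ 1.  -0.5  0. ] m [ 0.01 -0.02 -0.  ] pos [555.1  50.2 225.3]
  df [-0.5  0.2  1. ] m [-0.01  0.05  0.05] pos [555.1  48.1 225.3]
  df [ 0.2  0.1 -0. ] m [-0.    0.04 -0.01] pos [555.   46.  225.3]
  df [-1.5  0.7  0.8] m [ 0.03 -0.    0.  ] pos [555.   44.  225.1]
  df [-0.6  0.2  0.2] m [0.11 0.02 0.01] pos [555.   42.  224.9]
```

```bash
python3 -m creep '{"delta_pos":[[0,-0.1,0],[0,-0.2,0],[0,-0.3,0],[0,-0.3,0]],"dr":[[0,0,0],[0,0,0],[0,0,0],[0,0,0]]}' >/dev/null; python3 chk.py 3 &&
python3 -m creep '{"delta_pos":[[0,-0.1,0],[0,-0.2,0],[0,-0.3,0],[0,-0.3,0]],"dr":[[0,0,0],[0,0,0],[0,0,0],[0,0,0]]}' >/dev/null && python3 chk.py 3 &&
python3 -m creep '{"delta_pos":[[0,-0.1,0],[0,-0.2,0],[0,-0.3,0],[0,-0.3,0]],"dr":[[0,0,0],[0,0,0],[0,0,0],[0,0,0]]}' >/dev/null && python3 chk.py 3 &&
python3 -m creep '{"delta_pos":[[0,-0.1,0],[0.01,-0.2,0],[0.02,-0.3,0],[0.02,-0.3,0]],"dr":[[0,0,0],[0,0,0],[0,0,0],[0,0,0]]}' >/dev/null && python3 chk.py 3 &&
python3 -m creep '{"delta_pos":[[0,-0.1,0],[0.01,-0.2,0],[0.02,-0.3,0],[0.02,-0.3,0]],"dr":[[0,0,0],[0,0,0],[0,0,0],[0,0,0]]}' >/dev/null && python3 chk.py 3 &&
python3 -m creep '{"delta_pos":[[0,-0.1,0],[0.01,-0.2,0],[0.02,-0.3,0],[0.02,-0.3,0]],"dr":[[0,0,0],[0,0,0],[0,0,0],[0,0,0]]}' >/dev/null && python3 chk.py 3
```

```text
df [-1.   0.4 -0.1] m [ 0.03  0.02 -0.02] pos [554.9  39.  224.9]
  df [-0.1  0.7 -0.6] m [-0.01 -0.02  0.03] pos [554.9  36.  224.9]
  df [0.3 0.7 0.8] m [-0.05 -0.01  0.02] pos [554.8  33.  224.9]
  df [-0.4  0.3 -1.2] m [-0.   -0.03  0.01] pos [554.7  30.1 224.7]
  df [-0.6  0.4  0.1] m [-0.03  0.03 -0.02] pos [554.7  27.1 224.5]
  df [-0.6 -0.1  0.4] m [-0.08  0.01  0.04] pos [554.6  24.  224.3]
```

```bash
python3 -m creep '{"delta_pos":[[0,-0.1,0],[0.01,-0.2,0],[0.02,-0.3,0],[0.02,-0.3,0]],"dr":[[0,0,0],[0,0,0],[0,0,0],[0,0,0]]}' >/dev/null; python3 chk.py 3 &&
python3 -m creep '{"delta_pos":[[0,-0.1,0],[0.01,-0.2,0],[0.02,-0.3,0],[0.02,-0.3,0]],"dr":[[0,0,0],[0,0,0],[0,0,0],[0,0,0]]}' >/dev/null && python3 chk.py 3 &&
python3 -m creep '{"delta_pos":[[0,-0.1,0],[0.01,-0.2,0],[0.01,-0.25,0],[0.01,-0.25,0]],"dr":[[0,0,0],[0,0,0],[0,0,0],[0,0,0]]}' >/dev/null && python3 chk.py 3
python3 - <<'E'
from h import *
from rig import manip
o=[]
for n in('side','wrist'):
    im=manip.get_image(n);np.savez(n+'3.npz',**im)
    if n=='side':
        Q=cloud(im).reshape(-1,3)
        q=sel(Q,.535,.576,.0,.055,.15,.2);q=q[np.argsort(-q[:,2])];print((q*1000).round(0).astype(int).tolist())
        c=im['pixels'][140:240,240:340]
        o.append(cv2.resize(c,(400,400),interpolation=cv2.INTER_CUBIC))
    else: o.append(cv2.resize(im['pixels'][100:400,120:520],(400,400)))
cv2.imwrite('pics/both3.png',np.hstack(o))
E
```

```text
df [-0.4 -0.5 -0. ] m [ 0.01  0.06 -0.  ] pos [554.5  21.  224.1]
  df [ 0.1 -0.4 -0.3] m [0.01 0.01 0.03] pos [554.5  18.1 223.9]
  df [-0.3  0.3  1. ] m [-0.02  0.04 -0.02] pos [554.4  15.7 223.8]
[[557, 22, 192], [559, 29, 192], [557, 35, 192], [552, 28, 191], [552, 34, 191], [554, 26, 191], [557, 12, 191], [554, 39, 191], [554, 18, 191], [557, 38, 190], [557, 24, 190], [559, 31, 190], [554, 3, 190], [559, 38, 190], [554, 10, 190], [559, 17, 190], [554, 31, 190], [559, 1, 190], [552, 37, 190], [551, 9, 190], [552, 16, 190], [559, 8, 189], [557, 41, 189], [554, 39, 188], [552, 38, 188], [559, 37, 187], [554, 43, 187], [557, 39, 185], [559, 38, 185], [552, 38, 185], [559, 41, 183], [554, 41, 183], [552, 38, 182], [557, 37, 182], [542, 19, 179], [539, 17, 179], [536, 15, 178], [570, 20, 178], [549, 14, 178], [562, 20, 178], [547, 12, 177], [567, 18, 177], [565, 18, 177], [549, 18, 177], [544, 11, 177], [547, 18, 176], [539, 18, 176], [542, 18, 176], [575, 15, 176], [572, 15, 176], [544, 17, 176], [542, 22, 175], [536, 16, 175], [549, 22, 175], [537, 21, 175], [572, 19, 175], [567, 18
[... 231 characters left out ...]
 [565, 17, 171], [552, 17, 171], [552, 44, 171], [555, 17, 171], [562, 16, 171], [555, 37, 171], [552, 37, 171], [555, 30, 171], [542, 17, 170], [539, 16, 170], [544, 16, 170], [552, 28, 170], [560, 41, 170], [560, 34, 170], [557, 34, 170], [570, 13, 169], [557, 40, 169], [557, 26, 169], [555, 39, 169], [560, 24, 168], [560, 44, 168], [557, 42, 167], [552, 39, 166], [555, 38, 166], [552, 43, 165], [560, 42, 165], [557, 9, 165], [560, 8, 164], [557, 41, 164], [555, 7, 164], [552, 5, 163], [560, 44, 163], [555, 38, 163], [557, 41, 161], [555, 41, 161], [552, 40, 161], [557, 42, 159], [560, 41, 159], [552, 40, 158], [555, 37, 157], [560, 43, 157], [555, 39, 155], [558, 37, 154], [553, 37, 154]]
```

View pics/both3.png

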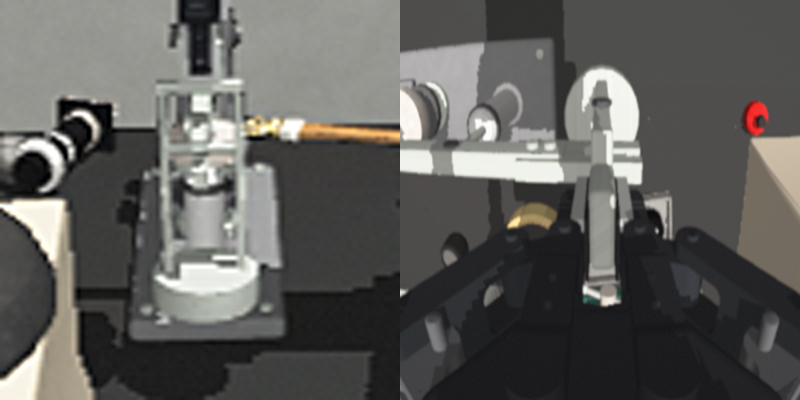

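The side crop shows the pin in the slot between lip and nose, with the hook between the legs at about (200,150). The wrist crop shows the yoke across the lever end at about (600,155), with no contact force. Now I lower gently.

```bash
python3 -m creep '{"delta_pos":[[0.1,0,0],[0.2,0,0],[0.3,0,0],[0.4,0,0],[0.4,0,0]],"dr":[[0,0,0],[0,0,0],[0,0,0],[0,0,0],[0,0,0]]}' >/dev/null; python3 chk.py 3 &&
python3 -m creep '{"delta_pos":[[0.1,0,0],[0.2,0,0],[0.2,0,0]],"dr":[[0,0,0],[0,0,0],[0,0,0]]}' >/dev/null && python3 chk.py 3 &&
python3 -m creep '{"delta_pos":[[0.1,0,0],[0.2,0,0],[0.2,0,0]],"dr":[[0,0,0],[0,0,0],[0,0,0]]}' >/dev/null && python3 chk.py 3 &&
python3 -m creep '{"delta_pos":[[0.1,0,0],[0.1,0,0]],"dr":[[0,0,0],[0,0,0]]}' >/dev/null && python3 chk.py 3 &&
python3 -m creep '{"delta_pos":[[0.1,0,0],[0.1,0,0]],"dr":[[0,0,0],[0,0,0]]}' >/dev/null && python3 chk.py 3 &&
python3 -m creep '{"delta_pos":[[0.1,0,0],[0.1,0,0]],"dr":[[0,0,0],[0,0,0]]}' >/dev/null && python3 chk.py 3
```

```text
df [-1.4  0.3  0.4] m [-0.04  0.06  0.01] pos [554.3  15.8 219.6]
  df [ 0.1 -0.2  0.3] m [ 0.01  0.03 -0.  ] pos [554.3  15.8 217.6]
  df [-0.1 -1.1  2.7] m [-0.24  0.   -0.02] pos [554.7  15.3 216.2]
  df [-0.9 -1.   4.6] m [-0.25  0.15  0.03] pos [554.7  15.4 215.4]
```

```bash
python3 -m creep '{"delta_pos":[[0,-0.05,0],[0,-0.1,0],[0,-0.1,0]],"dr":[[0,0,0],[0,0,0],[0,0,0]]}' >/dev/null; python3 chk.py 6 &&
python3 -m creep '{"delta_pos":[[0,-0.05,0],[0,-0.1,0],[0,-0.1,0]],"dr":[[0,0,0],[0,0,0],[0,0,0]]}' >/dev/null; python3 chk.py 6
```

```text
df [0.  0.2 3.4] m [-0.18 -0.09 -0.  ] pos [554.6  14.7 214.7]
  df [-1.2  0.1  0.3] m [ 0.02 -0.   -0.05] pos [553.8  14.  214.1]
```

```bash
python3 -m creep '{"delta_pos":[[0.1,0,0],[0.1,0,0]],"dr":[[0,0,0],[0,0,0]]}' >/dev/null; python3 chk.py 3 &&
python3 -m creep '{"delta_pos":[[0.1,0,0],[0.1,0,0]],"dr":[[0,0,0],[0,0,0]]}' >/dev/null && python3 chk.py 3 &&
python3 -m creep '{"delta_pos":[[0.1,0,0],[0.1,0,0]],"dr":[[0,0,0],[0,0,0]]}' >/dev/null && python3 chk.py 3
```

```text
df [-0.8 -0.5  0.5] m [-0.12  0.12 -0.  ] pos [554.1  13.7 213.6]
  df [-1.5 -1.3  3.4] m [-0.28  0.25 -0.01] pos [554.3  13.4 213.1]
```

```bash
python3 -m creep '{"delta_pos":[[0,-0.05,0],[0,-0.1,0],[0,-0.1,0]],"dr":[[0,0,0],[0,0,0],[0,0,0]]}' >/dev/null; python3 chk.py 6 &&
python3 -m creep '{"delta_pos":[[0.1,0,0],[0.1,0,0]],"dr":[[0,0,0],[0,0,0]]}' >/dev/null; python3 chk.py 4 &&
python3 -m creep '{"delta_pos":[[0.1,0,0],[0.1,0,0]],"dr":[[0,0,0],[0,0,0]]}' >/dev/null && python3 chk.py 4 &&
python3 -m creep '{"delta_pos":[[0.1,0,0],[0.1,0,0]],"dr":[[0,0,0],[0,0,0]]}' >/dev/null && python3 chk.py 4
```

```text
df [-0.1 -0.6  1.7] m [-0.06  0.09 -0.05] pos [554.5  12.9 212.8]
  df [-1.3 -0.5  3.7] m [0.01 0.21 0.02] pos [554.5  12.9 212.1]
  df [-1.3  0.2  6. ] m [0.08 0.17 0.  ] pos [554.5  12.9 211. ]
```

```bash
python3 -m creep '{"delta_pos":[[0.1,0,0],[0.2,0,0],[0.3,0,0],[0.4,0,0],[0.5,0,0]],"dr":[[0,0,0],[0,0,0],[0,0,0],[0,0,0],[0,0,0]]}' >/dev/null; python3 chk.py 8 &&
python3 -m creep '{"delta_pos":[[0.1,0,0],[0.2,0,0],[0.3,-0.01,0],[0.4,-0.01,0],[0.5,-0.02,0]],"dr":[[0,0,0],[0,0,0],[0,0,0],[0,0,0],[0,0,0]]}' >/dev/null && python3 chk.py 8 &&
python3 -m creep '{"delta_pos":[[0.1,0,0],[0.2,-0.01,0],[0.3,-0.01,0],[0.4,-0.02,0],[0.5,-0.02,0]],"dr":[[0,0,0],[0,0,0],[0,0,0],[0,0,0],[0,0,0]]}' >/dev/null && python3 chk.py 8
```

```text
df [-1.   0.9  7.5] m [ 0.22  0.2  -0.  ] pos [554.5  12.8 205.8]
  df [-0.6  0.9  7.8] m [0.19 0.07 0.02] pos [554.4  12.6 200.7]
  df [-0.7  1.   7.5] m [0.24 0.08 0.01] pos [554.4  12.3 195.8]
```

```bash
python3 -m creep '{"delta_pos":[[0.08,0,0],[0.16,0,0],[0.24,0,0],[0.32,0,0],[0.4,0,0]],"dr":[[0,0,0],[0,0,0],[0,0,0],[0,0,0],[0,0,0]]}' >/dev/null; python3 chk.py 8 &&
python3 -m creep '{"delta_pos":[[0.08,0,0],[0.16,-0.01,0],[0.24,-0.02,0],[0.32,-0.03,0],[0.4,-0.04,0]],"dr":[[0,0,0],[0,0,0],[0,0,0],[0,0,0],[0,0,0]]}' >/dev/null && python3 chk.py 8 &&
python3 -m creep '{"delta_pos":[[0.08,-0.01,0],[0.16,-0.02,0],[0.24,-0.03,0]],"dr":[[0,0,0],[0,0,0],[0,0,0]]}' >/dev/null && python3 chk.py 8
```

```text
df [-0.2  0.6  7.6] m [0.01 0.04 0.02] pos [554.4  12.1 191.8]
  df [-0.3  0.3  6.7] m [-0.13  0.03  0.03] pos [554.4  11.8 187.8]
  df [0.2 0.3 6.1] m [-0.09 -0.03 -0.  ] pos [554.4  11.6 185.4]
```

```bash
python3 -m creep '{"delta_pos":[[0.05,-0.01,0],[0.1,-0.01,0],[0.15,-0.02,0],[0.2,-0.02,0]],"dr":[[0,0,0],[0,0,0],[0,0,0],[0,0,0]]}' >/dev/null; python3 chk.py 8 &&
python3 -m creep '{"delta_pos":[[0.05,0,0],[0.1,-0.01,0]],"dr":[[0,0,0],[0,0,0]]}' >/dev/null && python3 chk.py 8 &&
python3 -m creep '{"delta_pos":[[0.05,0,0],[0.05,0,0]],"dr":[[0,0,0],[0,0,0]]}' >/dev/null && python3 chk.py 7.5 &&
python3 -m creep '{"delta_pos":[[0.05,-0.01,0],[0.05,-0.01,0]],"dr":[[0,0,0],[0,0,0]]}' >/dev/null && python3 chk.py 7.5 &&
python3 -m creep '{"delta_pos":[[0.05,0,0],[0.05,0,0]],"dr":[[0,0,0],[0,0,0]]}' >/dev/null && python3 chk.py 7.5 &&
python3 -m creep '{"delta_pos":[[0.05,0,0],[0.05,0,0]],"dr":[[0,0,0],[0,0,0]]}' >/dev/null && python3 chk.py 7.5
```

```text
df [-0.5 -0.2  6.2] m [-0.14 -0.09  0.06] pos [554.4  11.4 183.3]
  df [-1.1  0.2  6.5] m [-0.14 -0.05 -0.05] pos [554.4  11.3 182.4]
  df [ 0.2 -1.2  5.8] m [-0.16 -0.13 -0.03] pos [554.3  11.3 181.8]
  df [ 0.3 -0.5  7.4] m [-0.14 -0.02  0.05] pos [554.4  11.3 181.6]
  df [-1.5  0.   9.8] m [-0.09  0.14 -0.01] pos [554.4  11.2 181.5]
```

```bash
python3 -m creep '{"delta_pos":[[-0.03,0,0],[-0.03,0,0],[-0.03,0,0]],"dr":[[0,0,0],[0,0,0],[0,0,0]]}' >/dev/null; python3 chk.py 8
python3 - <<'E'
from h import *
from rig import manip
im=manip.get_image('side');np.savez('side4.npz',**im)
Q=cloud(im).reshape(-1,3)
q=sel(Q,.535,.576,.0,.055,.1,.17);q=q[np.argsort(-q[:,2])];print((q*1000).round(0).astype(int).tolist()[:60])
E
```

```text
df [-1.7 -0.5 11.6] m [-0.08  0.14 -0.03] pos [554.4  11.3 181.5]
[[575, 13, 169], [555, 14, 169], [567, 12, 169], [557, 25, 160], [557, 10, 160], [560, 3, 160], [555, 2, 159], [560, 21, 159], [557, 1, 159], [555, 21, 159], [555, 8, 159], [552, 34, 158], [552, 7, 158], [560, 13, 158], [552, 13, 158], [552, 39, 158], [560, 25, 157], [555, 11, 157], [558, 24, 157], [558, 37, 157], [552, 18, 157], [555, 30, 157], [558, 30, 157], [560, 2, 156], [560, 35, 156], [560, 29, 156], [555, 22, 156], [552, 22, 156], [553, 41, 156], [558, 7, 156], [558, 40, 156], [555, 39, 155], [560, 37, 154], [555, 31, 154], [558, 43, 154], [560, 40, 153], [555, 39, 152], [553, 37, 152], [558, 42, 151], [555, 42, 151], [553, 40, 150], [560, 38, 149], [558, 41, 148], [555, 40, 147], [560, 39, 147], [553, 36, 146], [553, 27, 138], [555, 30, 137], [574, 15, 137], [561, 41, 137], [558, 22, 137], [571, 15, 136], [556, 35, 136], [542, 16, 136], [561, 28, 136], [558, 28, 136], [553, 41, 136], [556, 40, 136], [545, 15, 136], [553, 34, 136]]
```

```bash
python3 -m creep '{"delta_pos":[[-0.04,0,0],[-0.04,0,0],[-0.04,0,0]],"dr":[[0,0,0],[0,0,0],[0,0,0]]}' >/dev/null; python3 chk.py 9.4 ||
python3 -m creep '{"delta_pos":[[-0.03,0,0],[-0.03,0,0],[-0.03,0,0]],"dr":[[0,0,0],[0,0,0],[0,0,0]]}' >/dev/null; python3 chk.py 9.4
```

```text
df [-1.  -0.7  9. ] m [-0.11 -0.05 -0.07] pos [554.4  11.2 181.5]
  df [-1.  -0.7  9. ] m [-0.11 -0.05 -0.07] pos [554.4  11.2 181.5]
```

```bash
python3 -m creep '{"delta_pos":[[0,0,0],[0,0,0],[0,0,0],[0,0,0],[0,0,0],[0,0,0]],"dr":[[0,0,0],[0,0,0],[0,0,0],[0,0,0],[0,0,0],[0,0,0]]}' -0.1; 
python3 -m creep '{"delta_pos":[[-0.3,0,0],[-1,0,0],[-2,0,0],[-3.5,0,0],[-5,0,0],[-7,0,0],[-9,0,0],[-10,0,0],[-10,0,0],[-10,0,0]],"dr":[[0,0,0],[0,0,0],[0,0,0],[0,0,0],[0,0,0],[0,0,0],[0,0,0],[0,0,0],[0,0,0],[0,0,0]]}'
python3 - <<'E'
from h import *
from rig import manip
im=manip.get_image('side')
Q=cloud(im).reshape(-1,3)
L=sel(Q,.545,.566,.018,.038,.145,.2);print('lip top',np.percentile(L[:,2],90))
t=sel(Q,.53,.58,-.01,.05,.195,.23);print('tab',len(t),t.mean(0),t.max(0))
d=sel(Q,.5,.62,-.03,.07,.03,.06);print('disc',cv2.minEnclosingCircle((d[:,:2]*1000).astype(np.float32)),d[:,2].min(),d[:,2].max())
s=sel(Q,.39,.5,.31,.42,.165,.19);print('small top',s.mean(0))
w=manip.get_image('scene')
cv2.imwrite('pics/both4.png',np.hstack([cv2.resize(im['pixels'][130:260,230:360],(400,400),interpolation=cv2.INTER_CUBIC),cv2.resize(w['pixels'][120:310,220:410],(400,400))]))
s=manip.get_state();print(s['clock'],s['contact_force'])
E
```

```text
clock: 20.55
position: [0.5543, 0.0113, 0.1816]
ee_rot: [0.707, 0.007, 0.707, -0.007]
contact_force: [0.1, -0.1, -0.4]
width: 0.0391
clock: 21.55
position: [0.554, 0.0113, 0.2814]
ee_rot: [0.707, 0.007, 0.707, -0.007]
contact_force: [-0.1, 0.3, -0.5]
width: 0.0384
lip top 0.19567804683598847
tab 64 [0.55459711 0.01533784 0.20233235] [0.5691255  0.02035455 0.20814509]
disc ((557.9962768554688, 13.144229888916016), 37.7589111328125) 0.03006395740409157 0.05921839310061618
small top [0.44451252 0.36629202 0.1712237 ]
21.65 [ 0.41388338  0.2203092  -0.01722647]
```

View pics/both4.png

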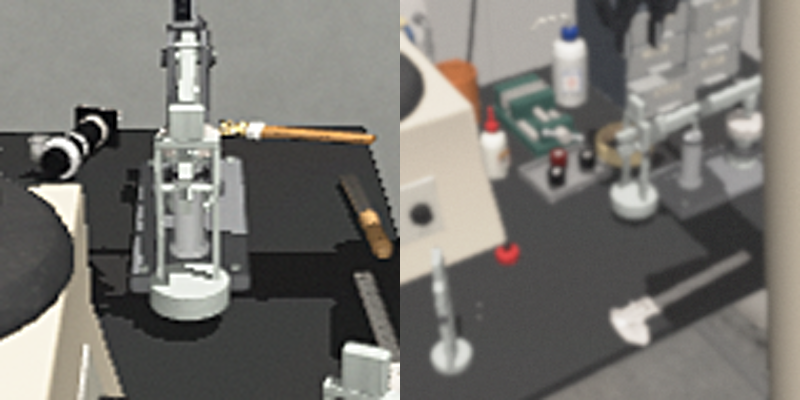

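The crops show the stirrup hanging upright from the hook clear of the bench, with the disc at about (190,290), the gripper away, and the small load standing. The tab top at 207–208 mm puts the pin at about 132 mm, as specified for fully seated. I let it settle, recheck, and hand in.

```bash
python3 -m creep '{"delta_pos":[[0,0,0],[0,0,0],[0,0,0],[0,0,0],[0,0,0],[0,0,0],[0,0,0],[0,0,0],[0,0,0],[0,0,0]],"dr":[[0,0,0],[0,0,0],[0,0,0],[0,0,0],[0,0,0],[0,0,0],[0,0,0],[0,0,0],[0,0,0],[0,0,0]]}'
python3 - <<'E'
from h import *
from rig import manip
Q=cloud(manip.get_image('side')).reshape(-1,3)
t=sel(Q,.53,.58,-.01,.05,.195,.23);print('tab',len(t),t.mean(0),t.max(0))
L=sel(Q,.548,.563,.024,.038,.145,.165);print('lip top',np.percentile(L[:,2],90))
print(manip.sign_off())
E
```

```text
clock: 22.65
position: [0.5543, 0.0112, 0.2816]
ee_rot: [0.707, 0.007, 0.707, -0.007]
contact_force: [0.5, -0.1, -0.8]
width: 0.038
tab 68 [0.55490233 0.01488486 0.20173078] [0.56924017 0.02251544 0.20768437]
lip top 0.15755493098960927
the job is handed in; nothing more can be done
None
```

The larger stirrup is hanging from the hook with its pin in the V seat and the lever fully down. I handed the job in at about 22.7 s.

**What I did:** I gripped the larger stirrup by its tab and lifted it; it weighed about 0.87 kg. I slid the pin into the slot in steps of 2–3 mm and felt no contact. I then lowered it, moving sideways until the V took the pin with no side force. After that I followed the lever down at 10 mm/s or slower to its stop, opened the jaws and rose clear.

**Last checks:**
- **Lever:** the lip top measured 157.5 mm against 157.4 mm expected at -0.075 rad.
- **Pin:** the tab top at 207–208 mm puts the pin at about 132 mm, as specified.
- **Load:** it hung upright with the disc clear of the bench, and had not moved when I rechecked a second later.
- **Robot and smaller load:** the gripper was clear with no contact force, and the smaller load was where it started.

**What was not perfect:**
- At the bottom stop the hand briefly pressed about 1–3 N through the stirrup. I eased it off before opening.
- While finding the seat, the pin touched the nose-side slope of the V at about 5 N or less, because its y position was about 3 mm off my estimate. I corrected this by feel.
- Forces were read between the short moves, not continuously. The highest reading on the hook was about 12 N, at the stop, including the load's own weight.

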